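# Close the wax pot with its bayonet cap and hold it locked

### The job

Take the cap with the blue wing out of the wooden rack, set its two lugs into the two slots in the top of the round wax pot, push it straight down against the spring until its collar sits on the pot, and turn it a quarter turn clockwise (seen from above) as far as its stop. The springs push it up and part of the way back when it is let go, so finish still gripping it, pressed fully down and fully turned. Leave the black-winged cap in the rack and do not disturb the other things on the bench.

Things in the scene. Friction and masses are not known exactly. Their poses are not given: they have to be found in the camera images.
- blue_cap: bayonet cap to fit, 90 g, same after a half turn. Origin: centre of the underside of its dark collar (52 mm across, z 0 to 6 mm); z up. On it a blue wing to grip, 44 mm along x, 18 mm along y, z 6 to 34 mm. Below: stem 24 mm in diameter to z = -20 mm, chamfered foot; two lugs along +x and -x reach radius 19 mm, 6 mm wide, z -17 to -11 mm
- black_cap: a cap of the same shape and size with a black wing, to be left where it is in the rack
- cap_rack: fixed wooden block, 66 (x) by 186 (y) mm, 30 mm high, origin in the centre of its underside. 42 mm through holes at y = +55 and -55 mm each hold a cap upright, collar lying on the block's top, stem hanging free, at any yaw and up to 2 mm off centre. Which cap is in which hole varies
- wax_pot: fixed aluminium pot with a blue band, 110 mm in diameter, 70 mm high, flat top; a brass nozzle on its side reaches 79 mm from the axis. Origin in the centre of its underside, z up. In its top a 28 mm bore with two 9 mm wide slots to radius 22 mm along its +x and -x axes (white marks beside them): the cap goes in with its x axis parallel to the pot's x axis, either way round
- neck_mouth (a point): centre of the bore at the level of the pot's top, axes as the pot's; the cap's origin is here when its collar lies on the pot. A spring plate meets the stem when the collar is 12 mm above the top: it pushes up with 3 N there, 9 N at the bottom. The flange is 6 mm thick; the lugs can turn under it, clockwise only (blue arrow), when the collar is less than 5 mm above the top
- return_ring (a joint): sprung ring inside the pot that the lugs push round: 0 rad when empty, grows as the cap turns clockwise, hard stop at 1.3 rad. The lugs meet it about 0.1 rad from the middle of the slots, so the whole turn is about 1.4 rad (80 degrees). Pushes back with 0.02 N m at first, 0.11 N m at the stop
- loupe: folding loupe, 35 mm long, a bystander
- wax_ring_1: wax ring, 22 mm, a bystander
- wax_ring_0: wax ring, 22 mm, a bystander
- gooseneck_lamp: fixed lamp. Its thin neck arches over the bench: about 70 mm nearer to the robot than the lamp's origin (world axes), from 200 mm left to 280 mm right of it, 0.28 to 0.41 m above the bench; keep the wrist and arm on the robot's side of the neck or below it
- divider: fixed upright panel at the left side of the bench, 0.79 m along x, 24 mm thick, standing on the floor; its top is 0.31 m above the bench. Origin at its foot, about in its middle. The gripper may start beyond it
There are look-alikes about, which are no part of the job. Leave any turquoise look-alike of the blue_cap alone.

How it is judged:
By the outcome, as a careful person would: the job done as asked, in the order asked, and still so for the second after the job is handed in, while the arm keeps its last pose, push and grip.
It also fails if it takes over 42 s, if anything falls off the work surface, if the arm or the gripper's body presses on something with over 40 N, if the wrist force passes 120 N, or if a joint passes its speed limit or range.

### The arm

A 7-joint arm with a two-finger parallel gripper is mounted at the origin on a cart in front of the work surface, level with it; the furniture and walls round the work are solid. World frame = base frame: x ahead of the robot, y to its left, z up, the work surface at z = 0. Lengths are in mm, angles in rad, forces in N, time in s.
With the tool pointing down it reaches from about 425 to 875 mm from the base axis. Payload 4.7 kg.
Tool frame: the origin (TCP) lies midway between the tips of the shut fingers; the grasp point (between the pads) lies 19 mm behind it; z points along the fingers, y is the line along which they close (so a half turn about z gives the same grasp; the last joint's range is limited). The gripper opens to 87 mm and grips with 3 to 60 N. Pads are 19 mm wide; open, the fingers measure 117 mm over their backs; the gripper's body (75 mm by 190 mm) begins 51 mm behind the grasp point.
Start: joints at [-1.221, 0.321, -0.07, 1.45, 0.023, 1.371, -0.057], TCP at [214.219, 613.707, 222.587] pointing down, gripper open.
Joint ranges: [-2.86, 2.86], [-0.3, 2.09], [-1.38, 1.24], [0.06, 2.45], [-1.56, 4.7], [0.09, 2.05], [-2.69, 2.69]. Speed limits (rad/s): [2.57, 2.57, 3.14, 3.14, 3.14, 3.14, 3.14].

### API

Orientations are given as a unit quaternion [w, x, y, z].
In Python, from workcell import sensors, imaging, robot gives the robot as it stands.
- The arm moves only by the tool play_rows, never from a script. Its argument "deltas" is a list of rows, each an object of numbers: "tx", "ty", "tz": the shift along the tool's x, y, z in cm; "rx", "ry", "rz": the turn, a rotation vector about the tool's x, y, z in degrees; "fingers": the finger opening in cm, from 0 to 8.7. In form: [{"tx": .., "ty": .., "tz": .., "rx": .., "ry": .., "rz": .., "fingers": ..}, ...]. A call has 1 to 12 rows; each row is the pose to reach, as a shift and turn from the pose commanded when the call began, along the tool's axes at that moment; what a row does not reach only later rows make up. A row lasts 1/12 s, in which the tool goes at most 41.7 mm and 7.16 degrees, less where a joint would pass 70% of its speed; a pose out of reach is approached as far as the arm can. A call with a gripper value outside its range is refused whole. The fingers move at their own pace and stop on an object; "newtons" is the grip in N (left out, the last holds). Time passes only in rows, so rows that repeat a pose let the fingers close. It gives the time, the measured TCP pose, the force, the opening and the grip force at its end, in the units of the state.
- sensors.read_state(): the state, without advancing time (a new reading comes with each control period).
- imaging.capture(name): name is "scene" or "top" or "wrist"; returns (picture, depth): 480x640x3 uint8, red, green, blue; 480x640 float32, mm along the optical axis (not along the pixel's ray), 0 where there is no reading.
- imaging.camera_info(name): a dict with "camera_matrix" (3x3 intrinsics, pixels), "rvec" (rotation vector, rad) and "tvec" (3), from world to camera coordinates, as OpenCV has them. Camera axes: x right, y down, z forward; pixel columns grow to the right and rows downward; lengths in mm; the calibration is good to about 2 mm. A picture is of the moment at which its call begins: read the wrist's pose just before it. camera_info takes no time and is no camera call; for the wrist camera it gives the pose at the moment of the call.
- robot.hand_in(): hands the job in; it is judged then, once.
The state is a dict: "clock": time; "joint_pos": joint angles; "dq": joint speeds; "joint_efforts": joint torques, N m; "tool_pos": TCP position; "orientation": TCP orientation; "force": force on the tool from outside, world axes, zero at the start; "torque": the same for the moment, N m; "width": finger opening in mm; "grip_force": force on a finger pad.
Only numpy, scipy, OpenCV 4.12 (cv2) and the standard library are available. Lean on these libraries where they do the work, as an engineer would, in place of code of your own. Each camera call takes 0.05 s, during which the arm holds its last target. There are 200 camera calls.

## Working session

There is one attempt and no reset: what is moved stays moved. The work goes in short steps, Python scripts to look and compute and a tool call to move; the robot and the scene stay as the last step left them, time stands still between calls to the robot, and variables do not carry over. Pictures are saved under pics/ and viewed, at most 10 in all, crops included, and the job is handed in when it is done.

Besides the shell and the picture viewer there is one more tool, called after "Request:" as a command line: name --argument value ..., lists and objects as JSON in quotes. play_rows: Moves the arm, as the interface text tells. Its arguments: {"type":"object","properties":{"deltas":{"type":"array","items":{"type":"object","properties":{"tx":{"type":"number"},"ty":{"type":"number"},"tz":{"type":"number"},"rx":{"type":"number"},"ry":{"type":"number"},"rz":{"type":"number"},"fingers":{"type":"number"}}}},"newtons":{"type":"number"}},"required":["deltas"]}

```bash
mkdir -p pics
cat > h.py <<'E'
import numpy as np, cv2
from workcell import sensors, imaging, robot
from scipy.spatial.transform import Rotation as R
def cap(n,f=None):
    i=imaging.camera_info(n); p,d=imaging.capture(n)
    if f: cv2.imwrite('pics/'+f,p[:,:,::-1])
    np.savez('/tmp/'+n,p=p,d=d,K=i['camera_matrix'],r=i['rvec'],t=i['tvec'])
    return p,d,i
def cloud(d,i):
    K=np.array(i['camera_matrix']);v,u=np.mgrid[:480,:640]
    c=np.stack([(u-K[0,2])/K[0,0]*d,(v-K[1,2])/K[1,1]*d,d],-1)
    M=cv2.Rodrigues(np.array(i['rvec'],float))[0]
    return (c-np.array(i['tvec']).ravel())@M
def st():
    s=sensors.read_state(); q=s['orientation']
    return s,R.from_quat([q[1],q[2],q[3],q[0]])
E
python3 - <<'E'
from h import *
p,d,i=cap('top'); q,e,j=cap('scene')
im=np.vstack([p,q])
cv2.imwrite('pics/a.png',cv2.resize(np.hstack([p,q]),(800,300))[:,:,::-1])
cv2.imwrite('pics/top.png',p[:,:,::-1]);cv2.imwrite('pics/scene.png',q[:,:,::-1])
s,r=st();print(s['clock'],r.as_matrix().round(3),s['tool_pos'],s['width'])
E
```

```text
0.1 [[-0.944  0.33  -0.001]
 [ 0.33   0.944 -0.002]
 [-0.    -0.002 -1.   ]] [214.04686422 613.22105363 221.56081979] 87.13709122399048
```

View pics/top.png

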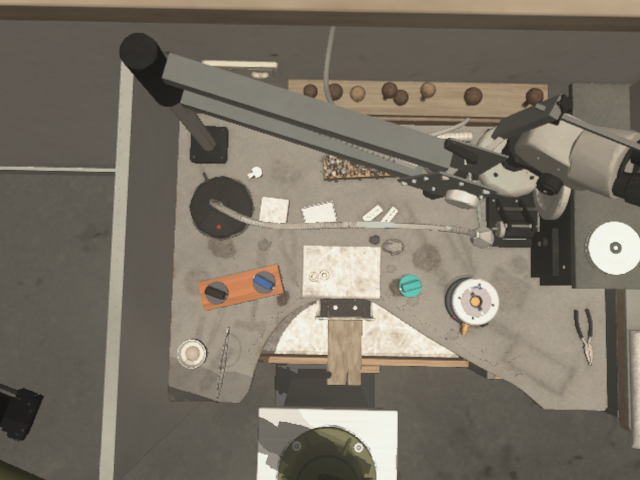

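View pics/scene.png

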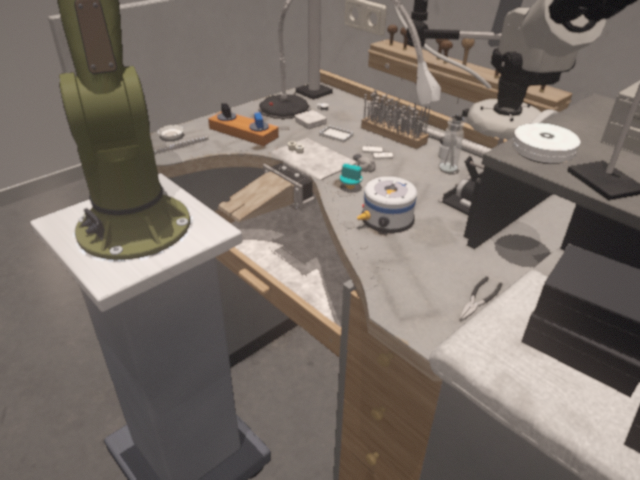

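The top view shows the rack at (240,288). Its left cap (215,292) is black-winged and its right one (263,282) blue-winged. A turquoise look-alike stands alone at (410,287), and the pot is at (473,301) with its nozzle at (465,328). The gripper starts beyond the divider (px column ~115), at lower left. The blue cap in the rack is the target. Next I'll measure it and take an enlarged crop.

Run:
```python
from h import *
a=np.load('/tmp/top.npz');p=a['p'];d=a['d'];i=dict(camera_matrix=a['K'],rvec=a['r'],tvec=a['t'])
W=cloud(d,i)
for n,(u,v) in dict(blue=(263,280),black=(215,290),turq=(410,285),pot=(473,285),nozz=(465,328),lampb=(215,220),div=(118,300),armTop=(300,115),neckL=(240,212),neckM=(330,225),neckR=(470,231),robotic=(500,190),board=(340,270),grip=(20,410),post=(140,50),white=(192,352)).items(): print(n,W[v,u].round(0))
hsv=cv2.cvtColor(p,cv2.COLOR_RGB2HSV)
m=(hsv[...,0]>100)&(hsv[...,0]<125)&(hsv[...,1]>120)
m[:, :245]=0;m[:,290:]=0;m[:260]=0;m[300:]=0
P=W[m];P=P[P[:,2]>45];print(len(P),P.mean(0),P.max(0))
c=P[:,:2];print('blue wing rect',cv2.minAreaRect(c.astype(np.float32)))
# pot top
Z=W[...,2];m=np.zeros_like(m);m[270:335,440:505]=1
m&=(abs(Z-70)<6);c=W[m][:,:2].astype(np.float32);print('pot',cv2.minEnclosingCircle(c),c.mean(0),np.median(Z[m]))
# rack top
m=np.zeros_like(m);m[255:320,190:295]=1;m&=abs(Z-30)<5
print('rack',cv2.minAreaRect(W[m][:,:2].astype(np.float32)))
A=cv2.resize(p[255:325,190:300],(550,350),interpolation=cv2.INTER_CUBIC);B=cv2.resize(p[266:336,438:508],(350,350),interpolation=cv2.INTER_CUBIC)
o=np.hstack([A[:,:450],B]);cv2.imwrite('pics/crop.png',o[:,:,::-1])
```

```text
blue [440. 150.  69.]
black [416. 257.  62.]
turq [ 436. -178.   53.]
pot [ 439. -316.   65.]
nozz [ 342. -308.   27.]
lampb [577. 271.  22.]
div [394. 387. 312.]
armTop [676.  59. 527.]
neckL [597. 213.  25.]
neckM [529.   9. 394.]
neckR [ 531. -242.  331.]
robotic [ 637. -349.  158.]
board [468. -22.   4.]
grip [202. 540. 334.]
post [761. 292. 548.]
white [273. 314.  11.]<stdin>:8: RuntimeWarning: Mean of empty slice.
  ret = um.true_divide(
Traceback (most recent call last):
ValueError: zero-size array to reduction operation maximum which has no identity
```

Run:
```python
from h import *
a=np.load('/tmp/top.npz');p=a['p'];d=a['d'];i=dict(camera_matrix=a['K'],rvec=a['r'],tvec=a['t'])
W=cloud(d,i);Z=W[...,2]
print(p[282,263],p[280,262])
I=p.astype(int);m=(I[...,2]>I[...,0]*1.3)&(I[...,2]>40)
m[:, :245]=0;m[:,290:]=0;m[:260]=0;m[300:]=0
P=W[m];print(len(P),P.mean(0),P.max(0))
P=P[P[:,2]>50];print('blue wing rect',len(P),P.mean(0),cv2.minAreaRect(P[:,:2].astype(np.float32)))
m=np.zeros_like(m);m[270:335,440:505]=1
m&=(abs(Z-68)<7);c=W[m][:,:2].astype(np.float32);print('pot',cv2.minEnclosingCircle(c),c.mean(0),np.median(Z[m]))
m=np.zeros_like(m);m[255:320,190:295]=1;m&=abs(Z-30)<6
print('rack',cv2.minAreaRect(W[m][:,:2].astype(np.float32)))
A=cv2.resize(p[255:325,200:290],(450,350),interpolation=cv2.INTER_CUBIC);B=cv2.resize(p[266:336,438:508],(350,350),interpolation=cv2.INTER_CUBIC)
o=np.hstack([A,B]);cv2.imwrite('pics/crop.png',o[:,:,::-1])
```

```text
[ 85 115 159] [ 84 113 158]
143 [436.0502326  151.51071945  63.4462156 ] [451.1447999  172.34414376  70.98082727]
blue wing rect 142 [435.95619165 151.36400519  63.65857951] ((436.0725402832031, 151.67724609375), (41.95330047607422, 16.509599685668945), 61.58082962036133)
pot ((402.18414306640625, -321.7198486328125), 53.358970642089844) [ 403.24243 -320.3881 ] 69.44140712276007
rack ((422.492431640625, 205.13723754882812), (66.17466735839844, 186.62118530273438), 14.176362991333008)
```

View pics/crop.png

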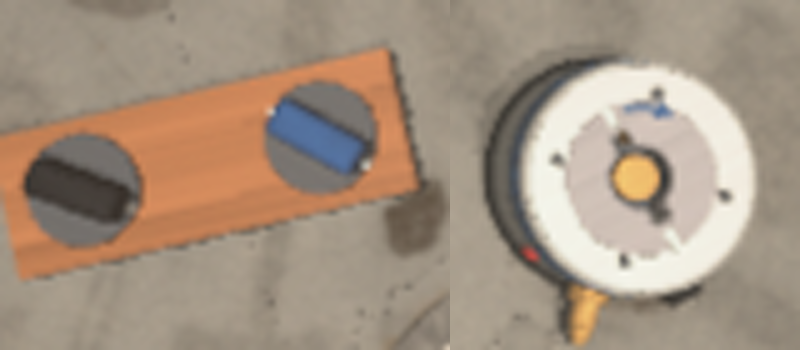

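The crop confirms the blue-winged cap, in the rack's right hole at crop (320,137), with its wing yaw ≈61°. The pot's white marks and slots run from (610,117) to (675,240), so their axis yaw is ≈28°. First I'll rise clear of the divider.

Request:
play_rows --deltas '[{"tz": -4}, {"tz": -8}, {"tz": -12}, {"tz": -15.5}, {"tz": -15.5}, {"tz": -15.5}]'

```text
schema error: expected keys tx, ty, tz, rx, ry, rz, fingers
```

Request:
play_rows --deltas '[{"tx": 0, "ty": 0, "tz": -4, "rx": 0, "ry": 0, "rz": 0, "fingers": 8.7}, {"tx": 0, "ty": 0, "tz": -8, "rx": 0, "ry": 0, "rz": 0, "fingers": 8.7}, {"tx": 0, "ty": 0, "tz": -12, "rx": 0, "ry": 0, "rz": 0, "fingers": 8.7}, {"tx": 0, "ty": 0, "tz": -15.5, "rx": 0, "ry": 0, "rz": 0, "fingers": 8.7}, {"tx": 0, "ty": 0, "tz": -15.5, "rx": 0, "ry": 0, "rz": 0, "fingers": 8.7}]'

```text
clock: 0.52
tool_pos: [214.7, 615.6, 386.3]
orientation: [0.001, 0.167, 0.986, 0.006]
force: [-0.1, 0.2, 1.8]
width: 87.0
grip_force: 0.0
```

Request:
play_rows --deltas '[{"tx": -3, "ty": -3, "tz": 0, "rx": 0, "ry": 0, "rz": 7, "fingers": 8.7}, {"tx": -6, "ty": -6.2, "tz": 0, "rx": 0, "ry": 0, "rz": 14, "fingers": 8.7}, {"tx": -9, "ty": -9.3, "tz": 0, "rx": 0, "ry": 0, "rz": 21, "fingers": 8.7}, {"tx": -12, "ty": -12.4, "tz": 0, "rx": 0, "ry": 0, "rz": 28, "fingers": 8.7}, {"tx": -15, "ty": -15.5, "tz": 0, "rx": 0, "ry": 0, "rz": 35, "fingers": 8.7}, {"tx": -18, "ty": -18.6, "tz": 0, "rx": 0, "ry": 0, "rz": 42, "fingers": 8.7}, {"tx": -21, "ty": -21.7, "tz": 0, "rx": 0, "ry": 0, "rz": 49, "fingers": 8.7}, {"tx": -24, "ty": -24.8, "tz": 0, "rx": 0, "ry": 0, "rz": 56, "fingers": 8.7}, {"tx": -27, "ty": -28, "tz": 0, "rx": 0, "ry": 0, "rz": 63, "fingers": 8.7}, {"tx": -30, "ty": -31, "tz": 0, "rx": 0, "ry": 0, "rz": 70, "fingers": 8.7}, {"tx": -33, "ty": -34, "tz": 0, "rx": 0, "ry": 0, "rz": 77, "fingers": 8.7}, {"tx": -35, "ty": -36.6, "tz": 0, "rx": 0, "ry": 0, "rz": 84, "fingers": 8.7}]'

```text
clock: 1.52
tool_pos: [422.2, 156.9, 377.2]
orientation: [-0.0, 0.786, 0.619, 0.0]
force: [1.4, 0.2, -0.2]
width: 87.4
grip_force: 0.0
```

Run:
```python
from h import *
s,r=st();M=r.as_matrix();print(s['clock'],s['tool_pos'].__repr__(),np.degrees(np.arctan2(M[1,1],M[0,1])),np.round(s['joint_pos'],2), M.round(3))
d=np.array([436,151.5,250])-np.array(s['tool_pos']);print(M.T@d)
```

```text
1.5167 array([422.22889416, 156.89013716, 377.16224991]) -13.583706944346416 [-0.8  -0.16  0.34  1.65  0.05  1.64 -0.7 ] [[ 0.235  0.972 -0.   ]
 [ 0.972 -0.235  0.   ]
 [ 0.    -0.    -1.   ]]
[ -2.02196935  14.66206242 127.1608049 ]
```

Request:
play_rows --deltas '[{"tx": -0.2, "ty": 1.2, "tz": 4, "rx": 0, "ry": 0, "rz": 7, "fingers": 8.7}, {"tx": -0.2, "ty": 1.4, "tz": 8, "rx": 0, "ry": 0, "rz": 14, "fingers": 8.7}, {"tx": -0.2, "ty": 1.4, "tz": 12, "rx": 0, "ry": 0, "rz": 15, "fingers": 8.7}, {"tx": -0.2, "ty": 1.4, "tz": 16, "rx": 0, "ry": 0, "rz": 15, "fingers": 8.7}, {"tx": -0.2, "ty": 1.4, "tz": 18, "rx": 0, "ry": 0, "rz": 15, "fingers": 8.7}, {"tx": -0.2, "ty": 1.4, "tz": 18, "rx": 0, "ry": 0, "rz": 15, "fingers": 8.7}]'

```text
clock: 2.02
tool_pos: [431.3, 152.2, 192.3]
orientation: [-0.0, 0.858, 0.513, -0.005]
force: [-0.9, -0.1, -0.8]
width: 86.8
grip_force: 0.0
```

Run:
```python
from h import *
s,r=st();M=r.as_matrix()
p,d,i=cap('wrist','w1.png')
W=cloud(d,i);Z=W[...,2]
I=p.astype(int);m=(I[...,2]>I[...,0]*1.3)&(I[...,2]>40)&(Z>50)&(Z<75)&(abs(W[...,0]-436)<50)&(abs(W[...,1]-151)<50)
P=W[m];print(len(P),P.mean(0),P.min(0),P.max(0),np.median(P[:,2]))
P=P[abs(P[:,2]-np.median(P[:,2]))<5];rc=cv2.minAreaRect(P[:,:2].astype(np.float32));print(rc)
print(s['tool_pos'].__repr__(),np.degrees(np.arctan2(M[1,1],M[0,1])))
print(M.T@(np.array([*rc[0],40])-s['tool_pos']))
```

```text
1392 [437.7694162  154.99454463  62.89071019] [421.27805028 132.74717591  50.02029634] [452.97466767 175.04153178  65.83875457] 63.287198011516665
((436.8267822265625, 153.65829467773438), (42.63890075683594, 17.249298095703125), 62.61418151855469)
array([431.29313562, 152.20481997, 192.33828532]) -28.231262184662587
[  5.17003477   4.99786338 152.2759965 ]
```

View pics/w1.png

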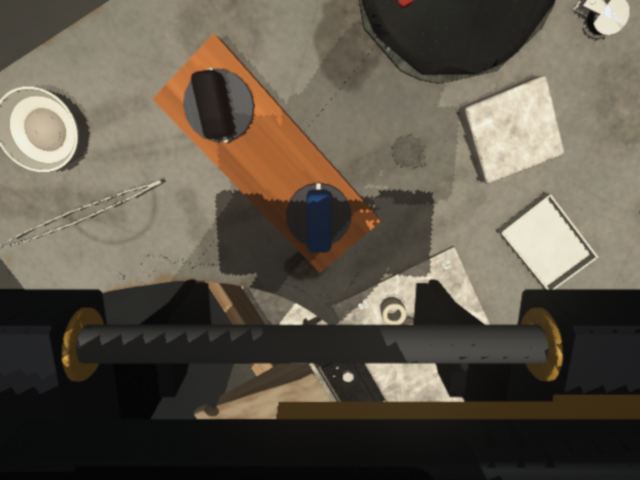

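The wrist picture shows the blue wing at (319,220), in line with the image's vertical, so the jaws are aligned. The black cap is at (213,105). Next I descend.

Request:
play_rows --deltas '[{"tx": 0.4, "ty": 0.4, "tz": 4, "rx": 0, "ry": 0, "rz": 0, "fingers": 8.7}, {"tx": 0.4, "ty": 0.4, "tz": 8, "rx": 0, "ry": 0, "rz": 0, "fingers": 6}, {"tx": 0.4, "ty": 0.4, "tz": 11, "rx": 0, "ry": 0, "rz": 0, "fingers": 5}, {"tx": 0.4, "ty": 0.4, "tz": 11, "rx": 0, "ry": 0, "rz": 0, "fingers": 5}, {"tx": 0.4, "ty": 0.4, "tz": 11, "rx": 0, "ry": 0, "rz": 0, "fingers": 5}, {"tx": 0.4, "ty": 0.4, "tz": 11, "rx": 0, "ry": 0, "rz": 0, "fingers": 5}]'

```text
clock: 2.57
tool_pos: [442.6, 156.4, 90.5]
orientation: [0.0, 0.858, 0.513, 0.002]
force: [-0.6, -0.1, 0.1]
width: 61.5
grip_force: 0.0
```

Run:
```python
from h import *
s,r=st();M=r.as_matrix();print(s['tool_pos'].__repr__(),np.degrees(np.arctan2(M[1,1],M[0,1])),s['width'])
print(M.T@(np.array([437,153.,39])-s['tool_pos']),M.round(3))
```

```text
array([442.61730415, 156.40915512,  90.49589789]) -28.236427557339603 61.45797874736377
[-5.85438042 -3.47270588 51.46523572] [[ 0.473  0.881  0.004]
 [ 0.881 -0.473  0.002]
 [ 0.004  0.003 -1.   ]]
```

Request:
play_rows --deltas '[{"tx": -0.6, "ty": -0.35, "tz": 0.5, "rx": 0, "ry": 0, "rz": 0, "fingers": 5}, {"tx": -0.6, "ty": -0.35, "tz": 2.5, "rx": 0, "ry": 0, "rz": 0, "fingers": 5}, {"tx": -0.6, "ty": -0.35, "tz": 4, "rx": 0, "ry": 0, "rz": 0, "fingers": 5}, {"tx": -0.6, "ty": -0.35, "tz": 5, "rx": 0, "ry": 0, "rz": 0, "fingers": 5}, {"tx": -0.6, "ty": -0.35, "tz": 5, "rx": 0, "ry": 0, "rz": 0, "fingers": 5}, {"tx": -0.6, "ty": -0.35, "tz": 5, "rx": 0, "ry": 0, "rz": 0, "fingers": 5}, {"tx": -0.6, "ty": -0.35, "tz": 5, "rx": 0, "ry": 0, "rz": 0, "fingers": 5}]'

```text
clock: 3.15
tool_pos: [435.4, 152.2, 38.8]
orientation: [0.0, 0.858, 0.513, 0.001]
force: [0.4, 0.6, 1.1]
width: 50.1
grip_force: 0.0
```

Request:
play_rows --deltas '[{"tx": 0, "ty": 0, "tz": 0, "rx": 0, "ry": 0, "rz": 0, "fingers": 2}, {"tx": 0, "ty": 0, "tz": 0, "rx": 0, "ry": 0, "rz": 0, "fingers": 1}, {"tx": 0, "ty": 0, "tz": 0, "rx": 0, "ry": 0, "rz": 0, "fingers": 1}, {"tx": 0, "ty": 0, "tz": 0, "rx": 0, "ry": 0, "rz": 0, "fingers": 1}, {"tx": 0, "ty": 0, "tz": 0, "rx": 0, "ry": 0, "rz": 0, "fingers": 1}, {"tx": 0, "ty": 0, "tz": 0, "rx": 0, "ry": 0, "rz": 0, "fingers": 1}, {"tx": 0, "ty": 0, "tz": 0, "rx": 0, "ry": 0, "rz": 0, "fingers": 1}, {"tx": 0, "ty": 0, "tz": 0, "rx": 0, "ry": 0, "rz": 0, "fingers": 1}]' --newtons 50

```text
clock: 3.82
tool_pos: [434.6, 151.8, 37.7]
orientation: [0.0, 0.858, 0.513, 0.0]
force: [0.3, -0.4, 0.6]
width: 17.8
grip_force: 50.0
```

Run:
```python
from h import *
s,r=st();M=r.as_matrix();print(s['tool_pos'].__repr__(),np.degrees(np.arctan2(M[1,1],M[0,1])),s['width'],s['grip_force'],s['force'])
```

```text
array([434.5770581 , 151.78799475,  37.65391609]) -28.238653878366563 17.804691794050626 50.000220173969865 [ 0.29514905 -0.38728856  0.61156771]
```

Request:
play_rows --deltas '[{"tx": 0, "ty": 0, "tz": -3, "rx": 0, "ry": 0, "rz": 0, "fingers": 1}, {"tx": 0, "ty": 0, "tz": -6.5, "rx": 0, "ry": 0, "rz": 0, "fingers": 1}, {"tx": -2, "ty": 1, "tz": -10, "rx": 0, "ry": 0, "rz": 6, "fingers": 1}, {"tx": -5.5, "ty": 2.6, "tz": -11, "rx": 0, "ry": 0, "rz": 12, "fingers": 1}, {"tx": -9, "ty": 4.2, "tz": -11.5, "rx": 0, "ry": 0, "rz": 18, "fingers": 1}, {"tx": -12.5, "ty": 5.9, "tz": -12, "rx": 0, "ry": 0, "rz": 24, "fingers": 1}, {"tx": -16, "ty": 7.5, "tz": -12, "rx": 0, "ry": 0, "rz": 30, "fingers": 1}, {"tx": -19.5, "ty": 9.1, "tz": -12, "rx": 0, "ry": 0, "rz": 33.8, "fingers": 1}, {"tx": -23, "ty": 10.8, "tz": -12, "rx": 0, "ry": 0, "rz": 33.8, "fingers": 1}, {"tx": -26.5, "ty": 12.4, "tz": -12, "rx": 0, "ry": 0, "rz": 33.8, "fingers": 1}, {"tx": -30, "ty": 14, "tz": -12, "rx": 0, "ry": 0, "rz": 33.8, "fingers": 1}, {"tx": -33.5, "ty": 15.7, "tz": -12, "rx": 0, "ry": 0, "rz": 33.8, "fingers": 1}]'

```text
clock: 4.82
tool_pos: [413.4, -219.2, 157.5]
orientation: [-0.0, 0.97, 0.242, 0.0]
force: [0.8, -0.4, -0.9]
width: 17.7
grip_force: 50.0
```

Run:
```python
from h import *
s,r=st();M=r.as_matrix();print(s['clock'],s['tool_pos'].__repr__(),np.degrees(np.arctan2(M[1,1],M[0,1])),s['width'],s['grip_force'],s['force'])
print(M.T@(np.array([352,-345,170])-s['tool_pos']),np.round(s['joint_pos'],2))
```

```text
4.8167 array([ 413.41181297, -219.21143214,  157.54607026]) -62.03362279453718 17.650733041552787 50.00249024480581 [ 0.8369991  -0.4234256  -0.92819283]
[-113.21524092   82.29296873  -12.62740925] [-0.41 -0.07  0.82  2.    0.05  1.19 -0.69]
```

Request:
play_rows --deltas '[{"tx": -2.5, "ty": 2.5, "tz": 0, "rx": 0, "ry": 0, "rz": 0, "fingers": 1}, {"tx": -5, "ty": 5, "tz": -1, "rx": 0, "ry": 0, "rz": 0, "fingers": 1}, {"tx": -8, "ty": 7, "tz": -1, "rx": 0, "ry": 0, "rz": 0, "fingers": 1}, {"tx": -11.3, "ty": 8.2, "tz": -1.2, "rx": 0, "ry": 0, "rz": 0, "fingers": 1}, {"tx": -11.3, "ty": 8.2, "tz": -1.2, "rx": 0, "ry": 0, "rz": 0, "fingers": 1}, {"tx": -11.3, "ty": 8.2, "tz": -1.2, "rx": 0, "ry": 0, "rz": 0, "fingers": 1}, {"tx": -11.3, "ty": 8.2, "tz": -1.2, "rx": 0, "ry": 0, "rz": 0, "fingers": 1}]'

```text
clock: 5.4
tool_pos: [353.0, -342.4, 169.3]
orientation: [-0.0, 0.97, 0.242, 0.0]
force: [-0.1, -0.4, -0.9]
width: 17.4
grip_force: 50.0
```

Run:
```python
from h import *
s,r=st();M=r.as_matrix()
p,d,i=cap('wrist','w2.png')
print(s['clock'],s['tool_pos'].__repr__(),np.degrees(np.arctan2(M[1,1],M[0,1])),s['width'],s['grip_force'],np.round(s['joint_pos'],2))
W=cloud(d,i);Z=W[...,2]
m=(abs(Z-70)<5)&(np.hypot(W[...,0]-402,W[...,1]+322)<65)
c=W[m];print(m.sum(),cv2.minEnclosingCircle(c[:,:2].astype(np.float32)),np.median(c[:,2]))
```

```text
5.4 array([ 353.00257443, -342.38539976,  169.2688935 ]) -62.04684551342128 17.37527203955446 50.0000565033406 [-0.27 -0.01  0.99  1.93  0.01  1.21 -0.36]
20007 ((403.8861389160156, -320.22784423828125), 52.114803314208984) 69.44993740628348
```

View pics/w2.png

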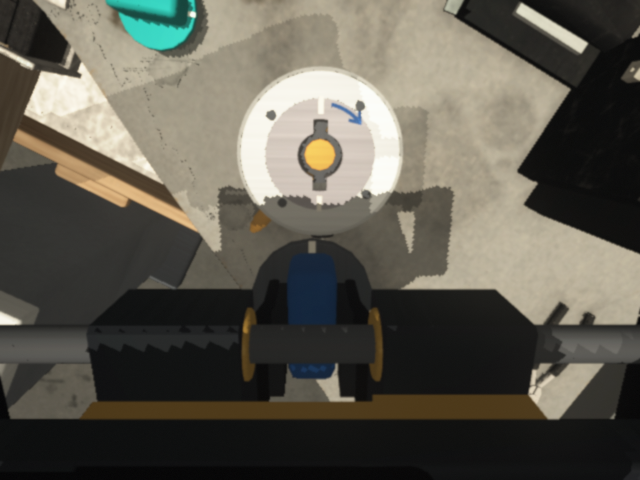

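The wrist view shows the pot's bore at (320,153) with its slots vertical in the image. The held cap's wing is centred at about (312,310) with the collar edge visible. I'll measure both on rectified planes from this one picture.

```bash
cat > m.py <<'E'
from h import *
a=np.load('/tmp/wrist.npz');p=a['p'];d=a['d'];K=a['K'];Rm=cv2.Rodrigues(a['r'])[0];t=a['t'].ravel()
s,r=st();M=r.as_matrix();T=np.array(s['tool_pos'])
S=5.0 # px/mm
def ortho(zw,cx,cy,h):  # tool-axis aligned plane at world z; image x = tool x, y = tool y; centre at tool coords cx,cy
    o=np.array([T[0],T[1],zw])+M[:,0]*(cx-h)+M[:,1]*(cy-h); o[2]=zw
    H=K@np.column_stack([Rm@M[:,0]/S,Rm@M[:,1]/S,Rm@o+t])
    n=int(2*h*S); return cv2.warpPerspective(p,H,(n,n),flags=cv2.INTER_LINEAR|cv2.WARP_INVERSE_MAP)
po=M.T@(np.array([402.5,-321,70])-T)
A=ortho(70,po[0],po[1],35); B=ortho(T[2]-7.65+6,0,0,35)
cv2.imwrite('pics/o.png',np.hstack([A,B])[:,:,::-1])
print(po)
W=cloud(d,dict(camera_matrix=K,rvec=a['r'],tvec=t)); L=(W-T)@M
# pot: lit plate pixels dark = bore+slots, yellow plate
g=A.astype(int);dark=(g.max(-1)<110)|((g[...,0]-g[...,2])>70)
n,lab,stt,cen=cv2.connectedComponentsWithStats(dark.astype(np.uint8))
k=lab[175,175];yx=np.argwhere(lab==k)
hull=cv2.minAreaRect(yx[:,::-1].astype(np.float32));print('slots',stt[k],np.array(hull[0])/S-35+po[:2],np.array(hull[1])/S,hull[2])
# wing top by depth
zt=-(34-7.65)
m=(abs(L[...,2]-zt)<4)&(abs(L[...,0])<40)&(abs(L[...,1])<14);q=L[m];print('wing',m.sum(),q.min(0),q.max(0),np.median(q[:,2]))
m=(abs(L[...,2]-1.65)<3)&(np.hypot(L[...,0],L[...,1])<32);q=L[m];print('collar',m.sum(),q.min(0),q.max(0))
E
python3 m.py
```

```text
[53.00994765  4.72613428 99.27135298]
slots [ 139  126   97   98 7213] [55.4099507   4.62613734] [18.80903778 18.80903778] 45.0
wing 3523 [-19.81267261 -13.99016637 -30.34985187] [ 23.85244701  13.99988602 -22.35117523] -25.520766369972375
collar 2983 [ -4.32690885 -25.82924672  -1.3417579 ] [27.53613487 25.20372796  4.61735801]
```

View pics/o.png

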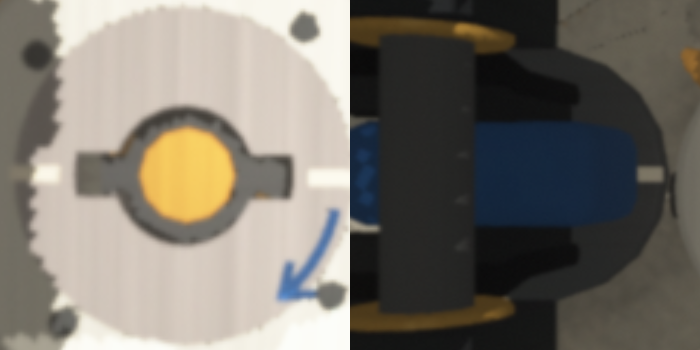

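The rectified view puts the pot bore at (184,174), with the slots level to ~1°. The cap's collar centre is about 1.8 mm ahead of the TCP along tool x. Next I move over the bore.

Request:
play_rows --deltas '[{"tx": 2.5, "ty": 0.3, "tz": 0, "rx": 0, "ry": 0, "rz": 0.9, "fingers": 1}, {"tx": 5.31, "ty": 0.48, "tz": 2, "rx": 0, "ry": 0, "rz": 0.9, "fingers": 1}, {"tx": 5.31, "ty": 0.48, "tz": 4.5, "rx": 0, "ry": 0, "rz": 0.9, "fingers": 1}, {"tx": 5.31, "ty": 0.48, "tz": 6.4, "rx": 0, "ry": 0, "rz": 0.9, "fingers": 1}, {"tx": 5.31, "ty": 0.48, "tz": 6.4, "rx": 0, "ry": 0, "rz": 0.9, "fingers": 1}, {"tx": 5.31, "ty": 0.48, "tz": 6.4, "rx": 0, "ry": 0, "rz": 0.9, "fingers": 1}, {"tx": 5.31, "ty": 0.48, "tz": 6.4, "rx": 0, "ry": 0, "rz": 0.9, "fingers": 1}, {"tx": 5.31, "ty": 0.48, "tz": 6.4, "rx": 0, "ry": 0, "rz": 0.9, "fingers": 1}, {"tx": 5.31, "ty": 0.48, "tz": 6.4, "rx": 0, "ry": 0, "rz": 0.9, "fingers": 1}]'

```text
clock: 6.2
tool_pos: [402.9, -322.8, 106.9]
orientation: [0.001, 0.972, 0.234, 0.001]
force: [0.0, -0.0, -0.4]
width: 17.6
grip_force: 50.0
```

Run:
```python
from h import *
s,r=st();M=r.as_matrix();print(s['clock'],s['tool_pos'].__repr__(),np.degrees(np.arctan2(M[1,1],M[0,1])),s['force'],np.round(s['joint_pos'],2))
c,f=np.cos,np.sin
a=np.radians(-62.05);Y=np.array([c(a),f(a),0]);X=np.array([-f(a),c(a),0])
T0=np.array([353.0026,-342.3854,169.27]); tgt=T0+53.1*X+4.8*Y; print(tgt, M.T@(tgt-s['tool_pos']))
np.savez('/tmp/o',p=cap('wrist')[0])
```

```text
6.2 array([ 402.92062759, -322.78429916,  106.880986  ]) -62.935007554899 [ 0.0451841  -0.02623249 -0.38896076] [-0.25  0.18  0.96  1.95 -0.17  1.09 -0.32]
[ 402.15861809 -321.73749731  169.27      ] [ -0.06412523  -1.17872745 -62.39128152]
```

Request:
play_rows --deltas '[{"tx": 0, "ty": -0.12, "tz": 0.2, "rx": 0, "ry": 0, "rz": 0, "fingers": 1}, {"tx": 0, "ty": -0.12, "tz": 0.6, "rx": 0, "ry": 0, "rz": 0, "fingers": 1}, {"tx": 0, "ty": -0.12, "tz": 1.0, "rx": 0, "ry": 0, "rz": 0, "fingers": 1}, {"tx": 0, "ty": -0.12, "tz": 1.4, "rx": 0, "ry": 0, "rz": 0, "fingers": 1}, {"tx": 0, "ty": -0.12, "tz": 1.5, "rx": 0, "ry": 0, "rz": 0, "fingers": 1}, {"tx": 0, "ty": -0.12, "tz": 1.5, "rx": 0, "ry": 0, "rz": 0, "fingers": 1}]'

```text
clock: 6.75
tool_pos: [401.1, -321.1, 90.0]
orientation: [-0.0, 0.972, 0.234, -0.0]
force: [0.6, 0.1, -0.8]
width: 17.7
grip_force: 50.0
```

```bash
cat > s.py <<'E'
from h import *
s,r=st();M=r.as_matrix();print(s['clock'],np.round(s['tool_pos'],2),np.degrees(np.arctan2(M[1,1],M[0,1])),np.round(s['force'],1),np.round(s['torque'],2),np.round(s['joint_pos'],2),s['grip_force'])
print(M.T@(np.array([402.16,-321.74,93])-s['tool_pos']))
E
python3 s.py
```

```text
6.75 [ 401.14 -321.12   90.04] -62.94595051959711 [ 0.6  0.1 -0.8] [-0.11  0.14 -0.  ] [-0.24  0.2   0.96  1.97 -0.19  1.06 -0.3 ] 49.99981661327183
[ 0.62536872  1.01578093 -2.96373006]
```

The cap is 8 mm in with no resistance, so the lugs are in the slots. Next I press down.

Request:
play_rows --deltas '[{"tx": 0.03, "ty": 0.05, "tz": 0.3, "rx": 0, "ry": 0, "rz": 0, "fingers": 1}, {"tx": 0.03, "ty": 0.05, "tz": 0.6, "rx": 0, "ry": 0, "rz": 0, "fingers": 1}, {"tx": 0.03, "ty": 0.05, "tz": 0.9, "rx": 0, "ry": 0, "rz": 0, "fingers": 1}, {"tx": 0.03, "ty": 0.05, "tz": 1.2, "rx": 0, "ry": 0, "rz": 0, "fingers": 1}, {"tx": 0.03, "ty": 0.05, "tz": 1.3, "rx": 0, "ry": 0, "rz": 0, "fingers": 1}, {"tx": 0.03, "ty": 0.05, "tz": 1.3, "rx": 0, "ry": 0, "rz": 0, "fingers": 1}, {"tx": 0.03, "ty": 0.05, "tz": 1.3, "rx": 0, "ry": 0, "rz": 0, "fingers": 1}]' --newtons 60

```text
clock: 7.33
tool_pos: [402.0, -321.8, 78.0]
orientation: [-0.0, 0.972, 0.234, 0.0]
force: [-3.0, 1.0, 6.7]
width: 17.7
grip_force: 60.0
```

```bash
python3 s.py
```

```text
7.3333 [ 402.03 -321.83   78.02] -62.94590758376181 [-3.   1.   6.7] [0.33 0.8  0.  ] [-0.23  0.23  0.95  1.98 -0.22  1.04 -0.28] 60.00287555158138
[  0.16469068  -0.02748708 -14.97715583]
```

Request:
play_rows --deltas '[{"tx": 0, "ty": 0, "tz": 0.25, "rx": 0, "ry": 0, "rz": 0, "fingers": 1}, {"tx": 0, "ty": 0, "tz": 0.25, "rx": 0, "ry": 0, "rz": 0, "fingers": 1}, {"tx": 0.0, "ty": -0.02, "tz": 0.25, "rx": 0, "ry": 0, "rz": 7, "fingers": 1}, {"tx": 0.0, "ty": -0.04, "tz": 0.25, "rx": 0, "ry": 0, "rz": 14, "fingers": 1}, {"tx": 0.01, "ty": -0.06, "tz": 0.25, "rx": 0, "ry": 0, "rz": 21, "fingers": 1}, {"tx": 0.02, "ty": -0.08, "tz": 0.25, "rx": 0, "ry": 0, "rz": 28, "fingers": 1}, {"tx": 0.03, "ty": -0.1, "tz": 0.25, "rx": 0, "ry": 0, "rz": 35, "fingers": 1}, {"tx": 0.05, "ty": -0.12, "tz": 0.25, "rx": 0, "ry": 0, "rz": 42, "fingers": 1}, {"tx": 0.05, "ty": -0.12, "tz": 0.25, "rx": 0, "ry": 0, "rz": 42, "fingers": 1}]'

```text
clock: 8.08
tool_pos: [403.8, -321.4, 77.6]
orientation: [0.0, 0.991, -0.132, 0.002]
force: [-2.9, 4.0, 21.9]
width: 17.7
grip_force: 60.0
```

```bash
python3 s.py
```

```text
8.0833 [ 403.79 -321.4    77.62] -105.2032918881728 [-2.9  4.  21.9] [ 0.88  1.05 -0.11] [-0.34  0.27  1.09  1.98 -0.28  1.05 -0.96] 60.009654918685555
[ -1.43485182   0.75753389 -15.38158764]
```

Request:
play_rows --deltas '[{"tx": 0.0, "ty": -0.02, "tz": 0, "rx": 0, "ry": 0, "rz": 6, "fingers": 1}, {"tx": 0.0, "ty": -0.04, "tz": 0, "rx": 0, "ry": 0, "rz": 12, "fingers": 1}, {"tx": 0.01, "ty": -0.06, "tz": 0, "rx": 0, "ry": 0, "rz": 18, "fingers": 1}, {"tx": 0.02, "ty": -0.08, "tz": 0, "rx": 0, "ry": 0, "rz": 24, "fingers": 1}, {"tx": 0.03, "ty": -0.1, "tz": 0, "rx": 0, "ry": 0, "rz": 30, "fingers": 1}, {"tx": 0.04, "ty": -0.11, "tz": 0, "rx": 0, "ry": 0, "rz": 35, "fingers": 1}, {"tx": 0.04, "ty": -0.11, "tz": 0, "rx": 0, "ry": 0, "rz": 38, "fingers": 1}, {"tx": 0.04, "ty": -0.11, "tz": 0, "rx": 0, "ry": 0, "rz": 40, "fingers": 1}, {"tx": 0.04, "ty": -0.11, "tz": 0, "rx": 0, "ry": 0, "rz": 40, "fingers": 1}]'

```text
clock: 8.83
tool_pos: [403.9, -321.4, 77.6]
orientation: [0.0, 0.887, -0.461, 0.002]
force: [-3.9, 1.5, 20.1]
width: 17.6
grip_force: 60.0
```

```bash
python3 s.py
```

```text
8.8333 [ 403.89 -321.41   77.64] -144.95905222407566 [-3.9  1.5 20.1] [0.55 1.17 0.41] [-0.42  0.32  1.19  1.98 -0.34  1.06 -1.6 ] 60.00732530839741
[ -0.67444365   1.59371095 -15.36625695]
```

Request:
play_rows --deltas '[{"tx": 0, "ty": 0, "tz": 0, "rx": 0, "ry": 0, "rz": 1.5, "fingers": 1}, {"tx": 0, "ty": 0, "tz": 0, "rx": 0, "ry": 0, "rz": 3, "fingers": 1}, {"tx": 0, "ty": 0, "tz": 0, "rx": 0, "ry": 0, "rz": 3, "fingers": 1}, {"tx": 0, "ty": 0, "tz": 0, "rx": 0, "ry": 0, "rz": 3, "fingers": 1}]'

```text
clock: 9.17
tool_pos: [403.9, -321.4, 77.6]
orientation: [0.001, 0.875, -0.483, 0.002]
force: [-4.4, 1.5, 19.8]
width: 17.8
grip_force: 60.0
```

```bash
python3 s.py
python3 - <<'E'
from h import *
cap('wrist','w3.png')
E
```

```text
9.1667 [ 403.87 -321.42   77.64] -147.80090155064423 [-4.4  1.5 19.8] [0.46 1.19 0.76] [-0.42  0.32  1.19  1.98 -0.34  1.06 -1.65] 60.00785085372627
[ -0.5915857    1.60665765 -15.36623179]
```

View pics/w3.png

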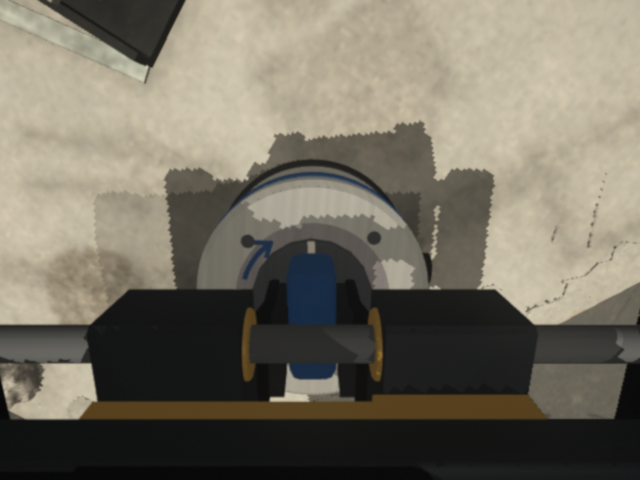

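The wing (312,310) is still aligned in the grip and the collar is on the pot. Height holds at 77.6 mm under a 20 N push. Torque rose from 0.41 to 0.76 N m over the last 3°, so the cap is at its stop.

```bash
python3 -c "
from workcell import robot
print(robot.hand_in())"
```

```text
the job is handed in; nothing more can be done
None
```

I fitted the blue-winged cap in the wax pot, pressed it down and turned it clockwise to its stop, and handed the job in at about 9.2 s with the cap still gripped; no result came back from the hand-in.

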